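# Tip a post block into the cam jig and clamp it

### The job

The square post block is too wide to grasp: tip it over by pushing near its top, so that it comes to lie on the jig board pointing at the end stop, then slide it along the board until its leading end is firmly home against the end stop. Then swing the red-gripped cam lever round until the cam pins the block snugly along the fence, tight but without crushing the soft pine, and let go. Press only gently throughout and leave the tape measure, glue bottle and battery where they are.

Things in the scene. Friction and masses are not known exactly. Their poses are not given: they have to be found in the camera images.
- jig: Fixed plywood board 460 x 220 x 18 mm on the table. Origin at the centre of its underside; x runs along it towards the end stop (roughly to the robot's right), y across it towards the fence (away from the robot), z up. Its place and yaw vary.
- end_stop: Wooden end stop fixed on the board, 26 mm thick, 105 mm wide, 50 mm high; origin at the foot of the middle of its inner face, which looks to jig -x. Axes as the jig's.
- stop_face (a point): Point in the middle of the end stop's inner face, 30 mm above the board. Axes as the jig's.
- fence: Wooden fence rail on the board, parallel to jig x, fixed. 44 mm high, black knobs to 60 mm. Origin on the board at the foot of its inner face, which looks to jig -y and is chamfered at the top; the face runs from 80 mm before the origin to 170 mm beyond it. Axes as the jig's.
- post_block: Loose pine block 89 x 89 x 220 mm, about 0.6 kg (mass, friction vary), on end on the board, its +y side 5 to 8 mm off the plane of the fence's face. Origin at the centre of its foot, z up its length, x towards the end stop. Pushed at the top to +x it falls over its +x foot edge past 22 deg and lands short of the stop, z along jig x, upper side 107 mm above the table. Sliding it takes 2 to 7 N.
- block_top (a point): Centre of the block's top end face, 220 mm from its origin: the end that must meet the end stop, from which it lies 10 to 60 mm away once tipped.
- cam_pivot (a point): Middle of the slot in which the cam clamp's vertical pivot bolt is fixed, 16 mm above the board, on the side away from the fence. The bolt itself sits up to 4 mm to either side of this point across the board (jig y), differently each time and not measured. The cam is a disc of 28 mm radius that reaches 28 - 11.5 cos(cam angle) mm from the bolt towards the fence.
- cam (a joint): Cam lever angle, rad, 0 to 2.7, clockwise from above; starts 0 to 0.4. At 0 the lever points 30 deg from jig +x towards -y. Its upright red grip, 18 mm thick, 38 to 83 mm above the board, is 85 mm from the bolt. 2 to 5 N on it moves the block to the fence; then, from 1.4 to 2.5, it stiffens (0.03 rad can add 15 N on the block): tight at 10 N on the grip. Draws the block to the stop; self-locking.
- tape_measure: Yellow and black tape measure 48 x 82 x 71 mm standing left of the jig; bystander. Origin under its centre.
- glue: White glue bottle with green cap, 47 x 68 x 191 mm, standing left of the jig; bystander. Origin under its centre.
- battery: Black tool battery 58 x 82 x 38 mm, right of the jig; bystander. Origin under its centre.

How it is judged:
By the outcome, as a careful person would: the job done as asked, in the order asked, and still so for the second after the job is handed in, with the robot touching nothing.
It also fails if it takes over 72 s, if anything falls off the work surface, if the arm or the gripper's body presses on something with over 40 N, if the wrist force passes 120 N, or if a joint passes its speed limit or range.

### The arm

A 6-joint arm with a two-finger parallel gripper is mounted at the origin on a cart in front of the work surface, level with it; the furniture and walls round the work are solid. World frame = base frame: x ahead of the robot, y to its left, z up, the work surface at z = 0. Lengths are in m, angles in rad, forces in N, time in s.
With the tool pointing down it reaches from about 0.35 to 0.85 m from the base axis. Payload 8.1 kg.
Tool frame: the origin (TCP) lies between the finger pads; the fingertips stand 14 mm ahead of it and the grasp point (between the pads) lies 5 mm behind it (robot.tcp_to_tips is the z of the fingertips in the tool frame, in m); z points along the fingers, y is the line along which they close (so a half turn about z gives the same grasp; the last joint's range is limited). The gripper opens to 93 mm and grips with 3 to 60 N. Pads are 15 mm wide; open, the fingers measure 128 mm over their backs; the gripper's body (75 mm by 188 mm) begins 65 mm behind the grasp point.
Start: joints at [-1.415, 0.13, 1.488, -0, 1.523, -0.085], TCP at [0.143, -0.583, 0.233] pointing down, gripper open.
Joint ranges: [-2.96, 2.96], [-0.89, 2.26], [0.02, 2.5], [-1.34, 4.48], [0, 2.73], [-2.66, 2.66]. Speed limits (rad/s): [2.39, 2.39, 2.79, 3.14, 3.14, 3.14].

### API

Orientations are given as a rotation vector (axis times angle).
In Python, from plant import sensors, read_camera, robot gives the robot as it stands.
- The arm moves only by the shell command python3 -m inch FILE [FORCE], which reads ROWS from the file FILE. ROWS is a JSON list of rows, 1 to 20 of them, each written [opening, [dx, dy, dz], turn]: the finger opening in m, then dx, dy, dz in m, then a turn about the tool's z in rad; each row shifts and turns the commanded pose from where the row before left it, along the tool's axes as they then stand; what a row does not reach is not made up. A row lasts 1/10 s, in which the tool goes at most 0.05 m and 0.15 rad, less where a joint would pass 70% of its speed; a pose out of reach is approached as far as the arm can. The fingers move at their own pace and stop on an object; FORCE is the grip in N (left out, the last holds). Time passes only in rows, so rows that do not move let the fingers close. It prints the time, the measured TCP pose, the force, the opening and the grip force at its end. Input that does not fit is refused with a message, and nothing moves.
- sensors.read_state(): the state, without advancing time (a new reading comes with each control period).
- read_camera(name): name is "scene" or "top" or "wrist"; returns a dict with "image" (384x512x3 uint8, red, green, blue), "depth" (384x512 float32, m along the optical axis (not along the pixel's ray), 0 where there is no reading), "fx", "fy", "cx", "cy" (pixels), "R" (3x3) and "t" (3): a world point X has camera coordinates R X + t. Camera axes: x right, y down, z forward; pixel columns grow to the right and rows downward; lengths in m; the calibration is good to about 2 mm. A picture is of the moment at which its call begins.
- robot.close_job(): hands the job in; it is judged then, once.
The state is a dict: "t": time; "q": joint angles; "dq": joint speeds; "joint_torque": joint torques, N m; "tool_pos": TCP position; "orientation": TCP orientation; "force": force on the tool from outside, world axes, zero at the start; "wrist_torque": the same for the moment, N m; "opening": finger opening in m; "gripper_force": force on a finger pad.
Only numpy, scipy, OpenCV 4.12 (cv2) and the standard library are available. Lean on these libraries where they do the work, as an engineer would, in place of code of your own. Each camera call takes 0.05 s, during which the arm holds its last target. There are 200 camera calls.

## Working session

There is one attempt and no reset: what is moved stays moved. The work goes in short steps, Python scripts to look and compute and a shell command to move; the robot and the scene stay as the last step left them, time stands still between calls to the robot, and variables do not carry over. Pictures are saved under pics/ and viewed, at most 10 in all, crops included, and the job is handed in when it is done.

```bash
ls; mkdir -p pics; python3 - <<'E'
from plant import sensors, read_camera, robot
import cv2,numpy as np
s=sensors.read_state(); print({k:np.round(v,3) for k,v in s.items()})
ims=[]
for n in("scene","top"):
    c=read_camera(n); cv2.imwrite(f"pics/{n}0.png",c["image"][:,:,::-1]); np.savez(f"{n}0.npz",**c)
    print(n,c["fx"],c["cx"],c["cy"],np.round(c["R"],3).tolist(),np.round(c["t"],3))
E
```

```text
pics
{'t': np.float64(0.0), 'q': array([-1.415,  0.131,  1.489, -0.   ,  1.523, -0.085]), 'dq': array([ 0.001, -0.001,  0.001,  0.001,  0.002,  0.001]), 'joint_torque': array([ 3.0000e-03, -5.5984e+01, -4.9175e+01,  7.7000e-02,  3.5000e-02,
       -0.0000e+00]), 'tool_pos': array([ 0.143, -0.582,  0.232]), 'orientation': array([-3.117, -0.377,  0.   ]), 'force': array([-0.198,  0.438, -0.449]), 'wrist_torque': array([-0.027, -0.006, -0.021]), 'gripper_force': np.float64(0.0), 'opening': np.float64(0.093)}
scene 466.6513118367487 252.606257506382 193.17601006963915 [[-0.657, -0.754, -0.024], [-0.349, 0.333, -0.876], [0.668, -0.567, -0.482]] [0.331 0.317 1.286]
top 356.7972237832981 262.5053630807901 188.0928639339381 [[-0.014, -1.0, 0.016], [-0.996, 0.012, -0.091], [0.091, -0.017, -0.996]] [-0.022  0.567  1.304]
```

View pics/scene0.png

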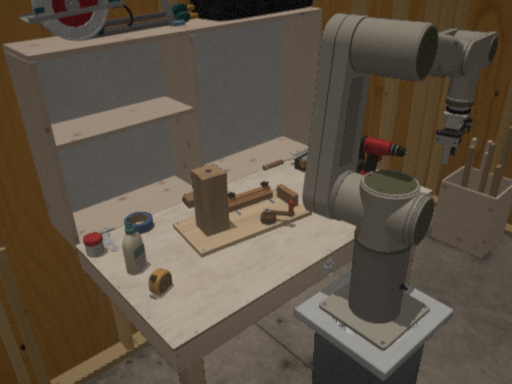

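View pics/top0.png

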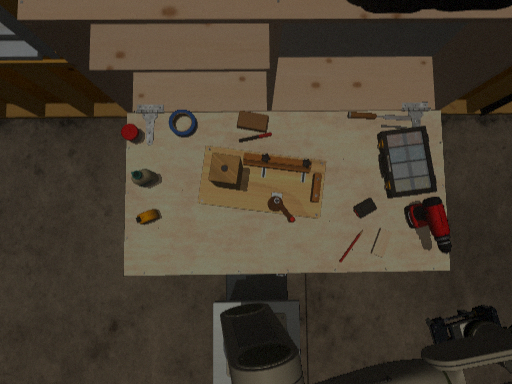

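The top view shows the board spanning about (200,146)–(327,216). The block's top face is at (226,162), the fence at (278,163), the end stop at (316,187), the cam at (276,203) and the red grip at (291,217). The tape and glue are on the left at (148,216) and (144,178), and the battery is at (364,208).

```bash
cat > h.py <<'E'
import numpy as np, cv2
from plant import sensors, read_camera, robot
def world(c):
    v,u=np.mgrid[:384,:512]; d=c["depth"]
    P=np.stack([(u-c["cx"])/c["fx"]*d,(v-c["cy"])/c["fy"]*d,d],-1)-c["t"]
    return P@c["R"]
def ray(c,u,v,z):
    r=c["R"].T@np.array([(u-c["cx"])/c["fx"],(v-c["cy"])/c["fy"],1]); o=-c["R"].T@c["t"]
    return o+r*(z-o[2])/r[2]
def proj(c,X):
    p=c["R"]@np.array(X)+c["t"]; return c["fx"]*p[0]/p[2]+c["cx"],c["fy"]*p[1]/p[2]+c["cy"]
E
python3 - <<'E'
from h import *
c=dict(np.load("top0.npz")); W=world(c); z=W[...,2]
roi=np.zeros(z.shape,bool); roi[135:225,190:335]=True
def rect(m,name):
    n,l,st,ce=cv2.connectedComponentsWithStats(m.astype(np.uint8))
    for i in range(1,n):
        if st[i,4]<25: continue
        k=l==i; r=cv2.minAreaRect(W[k][:,:2].astype(np.float32))
        print(name,st[i].tolist(),"c",np.round(r[0],4),"size",np.round(r[1],4),"ang",round(r[2],2),"z",np.round(np.median(z[k]),4))
print("table z",np.median(z[230:260,150:400]),"board",np.median(z[195:205,215:250]))
rect(roi&(z>.010),"board"); rect(roi&(z>.04)&(z<.09),"mid"); rect(roi&(z>.2),"block")
im=c["image"].astype(int); red=roi&(im[...,0]>90)&(im[...,1]<50); red[:190]=False; rect(red,"red")
big=cv2.resize(c["image"][135:235,120:390,::-1],None,fx=2.96,fy=2.96,interpolation=cv2.INTER_CUBIC); cv2.imwrite("pics/c1.png",cv2.convertScaleAbs(big,alpha=1.6))
s=dict(np.load("scene0.npz")); Ws=world(s)
cv2.imwrite("pics/c2.png",cv2.convertScaleAbs(cv2.resize(s["image"][150:255,165:325,::-1],None,fx=5,fy=5,interpolation=cv2.INTER_CUBIC),alpha=1.5))
E
```

```text
table z 9.35331758289178e-05 board 0.018263626596494102
board [239, 135, 32, 8, 79] c [0.6178 0.0218] size [0.1132 0.33  ] ang 80.51 z 0.0138
board [198, 146, 128, 77, 7168] c [ 0.573 -0.026] size [0.4608 0.2575] ang 82.03 z 0.0202
mid [242, 153, 70, 20, 786] c [ 0.658  -0.0825] size [0.2534 0.0611] ang 87.45 z 0.0578
mid [216, 172, 26, 18, 46] c [0.5759 0.0834] size [0.0473 0.1036] ang 26.36 z 0.0605
mid [311, 173, 11, 30, 232] c [ 0.5634 -0.2238] size [0.0269 0.1049] ang 81.69 z 0.0675
mid [268, 197, 25, 26, 259] c [ 0.4844 -0.0957] size [0.118  0.0521] ang 45.05 z 0.0535
block [209, 153, 32, 33, 840] c [0.5489 0.0771] size [0.2416 0.1115] ang 14.32 z 0.2384
```

View pics/c1.png

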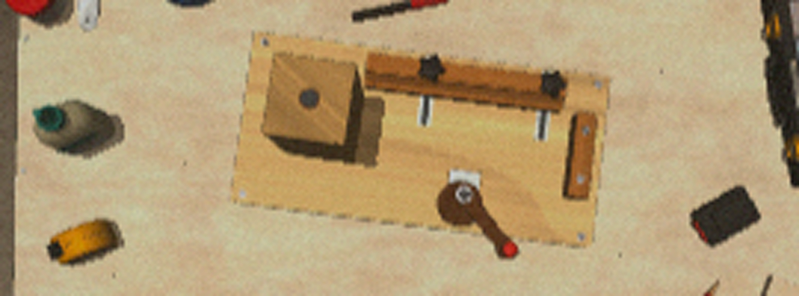

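View pics/c2.png

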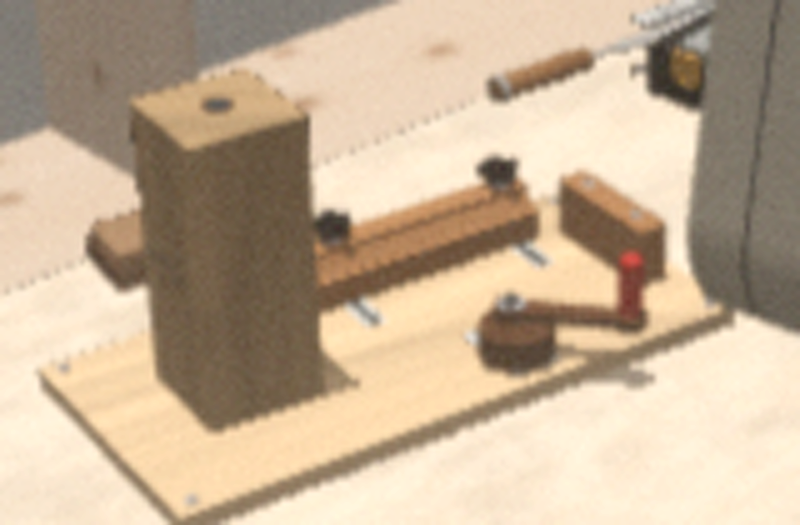

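Crop 1 shows the board corners at (253,33), (608,75), (592,246) and (234,203). The block top's corners are at (275,53), (365,62), (352,148) and (262,140), the bolt is at (464,195) and the grip top at (510,249). Crop 2 confirms that the block is upright and that the cam lever points towards the stop and the robot.

```bash
cat >> h.py <<'E'
def tool(dw,yaw):  # world delta -> tool delta, tool pointing down
    c,s=np.cos(yaw),np.sin(yaw); return np.round([dw[0]*c+dw[1]*s, dw[0]*s-dw[1]*c, -dw[2]],4)
def yaw_of(st):
    return np.arctan2(*cv2.Rodrigues(np.array(st["orientation"],float))[0][[1,0],0])
E
python3 - <<'E'
from h import *
c=dict(np.load("top0.npz")); s=dict(np.load("scene0.npz"))
P=lambda U,V,z: ray(c,120+(U+.5)/2.96-.5,135+(V+.5)/2.96-.5,z)
B=np.array([P(*p,.018)[:2] for p in[(253,33),(608,75),(592,246),(234,203)]])
print("board",B.round(4).tolist(),"c",B.mean(0).round(4)); ex=(B[1]-B[0]+B[2]-B[3]); print("len",np.linalg.norm(ex)/2); a=np.arctan2(ex[1],ex[0]); print("yaw",a,np.degrees(a))
W=world(c); m=np.zeros((384,512),bool); m[170:205,308:326]=1; m&=W[...,2]>.06; 
r=cv2.minAreaRect(W[m][:,:2].astype(np.float32)); print("stop",r)
T=np.array([P(*p,.238)[:2] for p in[(275,53),(365,62),(352,148),(262,140)]]); print("blk",T.mean(0),[np.degrees(np.arctan2(*(T[1]-T[0])[::-1])),np.degrees(np.arctan2(*(T[2]-T[3])[::-1]))],np.linalg.norm(T[1]-T[0]),np.linalg.norm(T[2]-T[1]))
# scene cross-check block top corners
S=lambda U,V,z: ray(s,165+(U+.5)/5-.5,150+(V+.5)/5-.5,z)
Ts=np.array([S(*p,.238)[:2] for p in[(131,103),(242,70),(309,115),(189,150)]]); print("blk scene",Ts.mean(0))
print("bolt",P(464,195,.06),"grip",P(510,249,.101),"grip scene",S(630,260,.101),"bolt scene",S(511,302,.06))
R=np.array([[np.cos(a),-np.sin(a)],[np.sin(a),np.cos(a)]])
for n,p in dict(blk=T.mean(0),blks=Ts.mean(0),stop=np.array(r[0]),bolt=P(464,195,.06)[:2],grip=P(510,249,.101)[:2]).items(): print(n,"jig",(R.T@(p-B.mean(0))).round(4))
E
```

```text
board [[0.7307, 0.185], [0.6714, -0.2682], [0.4536, -0.2415], [0.5137, 0.2087]] c [ 0.5924 -0.029 ]
len 0.4556034641513687
yaw -1.7022480897999384 -97.53163122974283
stop ((0.500950276851654, -0.14477208256721497), (0.08531293272972107, 0.28468412160873413), 38.516876220703125)
blk [0.6101334 0.0891526] [np.float64(-96.41178650695082), np.float64(-95.80998805541105)] 0.09629226590690398 0.09308547179763335
blk scene [0.60646622 0.09551408]
bolt [ 0.51771529 -0.07881218  0.06      ] grip [ 0.4509351  -0.12974042  0.101     ] grip scene [ 0.44899066 -0.12925019  0.101     ] bolt scene [ 0.51457109 -0.07745212  0.06      ]
blk jig [-0.1195  0.0021]
blks jig [-0.1253 -0.0023]
stop jig [ 0.1267 -0.0754]
bolt jig [ 0.0591 -0.0675]
grip jig [ 0.1184 -0.127 ]
```

```bash
echo '[[0.04,[0.03,-0.028,-0.0095],0],[0.04,[0.03,-0.028,-0.0095],0],[0.04,[0.03,-0.028,-0.0095],0],[0.04,[0.03,-0.028,-0.0095],0],[0.04,[0.03,-0.028,-0.0095],0],[0.04,[0.03,-0.028,-0.0095],0],[0.04,[0.03,-0.028,-0.0095],0],[0.04,[0.03,-0.028,-0.0095],0],[0.04,[0.03,-0.028,-0.0095],0],[0.04,[0.03,-0.028,-0.0095],0],[0.04,[0.03,-0.028,-0.0095],0],[0.04,[0.03,-0.028,-0.0095],0],[0.04,[0.03,-0.028,-0.0095],0],[0.04,[0.03,-0.028,-0.0095],0],[0.04,[0.03,-0.028,-0.0095],0],[0.04,[0.03,-0.028,-0.0095],0]]' > path.dat && python3 -m inch path.dat && echo '[[0.04,[0,0,0],-0.15],[0.04,[0,0,0],-0.15],[0.04,[0,0,0],-0.15],[0.04,[0,0,0],-0.15],[0.04,[0,0,0],-0.15],[0.04,[0,0,0],-0.15],[0.04,[0,0,0],-0.15],[0.04,[0,0,0],-0.15],[0.04,[0,0,0],0]]' > path.dat && python3 -m inch path.dat; python3 - <<'E'
from h import *
s=sensors.read_state(); print(s["tool_pos"],np.degrees(yaw_of(s)),s["force"],s["q"])
c=read_camera("wrist"); np.savez("w1.npz",**c); cv2.imwrite("pics/w1.png",c["image"][:,:,::-1]); print(-c["R"].T@c["t"],c["R"][2])
E
```

```text
t: 1.7
tool_pos: [0.5029, -0.0315, 0.3847]
orientation: [-3.119, -0.378, 0.001]
force: [0.7, -0.2, 0.3]
opening: 0.04
gripper_force: 0.0
t: 2.6
tool_pos: [0.5023, -0.0331, 0.3842]
orientation: [-2.358, -2.075, 0.001]
force: [0.6, -0.7, -0.2]
opening: 0.04
gripper_force: 0.0
[ 0.50225013 -0.03312255  0.38419683] 82.69937809805064 [ 0.5526841  -0.74550821 -0.24697656] [-1.67712262e-01 -1.41528830e-01  1.48601558e+00 -5.26166543e-05
  1.79797144e+00 -4.03041941e-02]
[0.51137478 0.03734559 0.53706655] [-0.03362249 -0.25228205 -0.96706944]
```

View pics/w1.png

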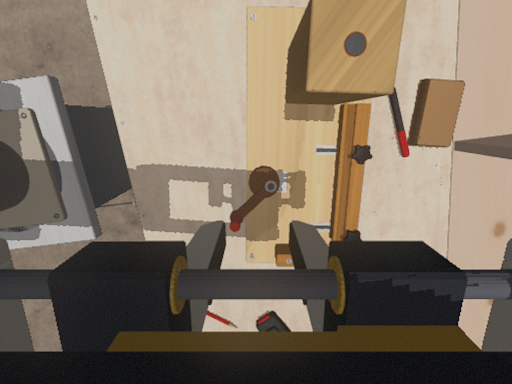

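The wrist view shows the bolt at (270,186), the grip top near (236,222), the hole in the block's top at (355,44), and the fence running down columns 340–368. The board's robot-side edge is at column 247, and its foot corner is near (247,262).

```bash
python3 - <<'E'
from h import *
c=dict(np.load("w1.npz")); im=c["image"].astype(int); W=world(c)
red=((im[...,0]>90)&(im[...,1]<60)&(im[...,2]<60)); red[:200]=0; red[245:]=0; red[:,:215]=0; red[:,260:]=0
v,u=np.nonzero(red); print("red",u.mean(),v.mean(),u.min(),u.max(),v.min(),v.max(), W[red][:,2].max())
for n,p,z in [("bolt",(270,186),.06),("hole",(355,44),.238),("grip",(u.mean(),v.mean()-1),.1)]: print(n,ray(c,*p,z).round(4),W[int(p[1]),int(p[0])].round(4))
# block top +-y edges, board edge, fence line from depth
L=np.array([ray(c,247,y,.018)[:2] for y in(20,240)]); print("boardedge",L.round(4).tolist(),np.degrees(np.arctan2(*(L[1]-L[0])[::-1])))
m=(W[...,2]>.23)&(W[...,2]<.25); m[110:]=0; r=cv2.minAreaRect(W[m][:,:2].astype(np.float32)); print("blocktop",r)
f=(W[...,2]>.045)&(W[...,2]<.085);f[:,:325]=0;f[:100]=0;f[235:]=0;f[:,372:]=0; r=cv2.minAreaRect(W[f][:,:2].astype(np.float32)); print("fence",r,np.median(W[f][:,2]))
b=(W[...,2]>.012)&(W[...,2]<.023);b[:,235:340]&=True;b[:,:235]=0;b[:,340:]=0;b[265:]=0;Q=W[b][:,:2];print(b.sum(),Q.min(0),Q.max(0))
st=W[258:264,278:288]; print("stop",st[...,2].round(3).max(), ray(c,276,256,.068),ray(c,276,256,.018))
E
```

```text
red 234.66666666666666 224.1919191919192 230 239 215 230 0.10336344156729328
bolt [ 0.5189 -0.0778  0.06  ] [ 0.5188 -0.077   0.0632]
hole [0.6134 0.0944 0.238 ] [0.6128 0.0941 0.2399]
grip [ 0.4531 -0.1234  0.1   ] [ 0.4522 -0.1226  0.1009]
boardedge [[0.5143, 0.1948], [0.4613, -0.1919]] -97.79269711335866
blocktop ((0.6117222309112549, 0.09178739786148071), (0.08313675969839096, 0.0885998085141182), 80.99114990234375)
fence ((0.6603749394416809, -0.0688360407948494), (0.07583531737327576, 0.2377256453037262), 1.5423271656036377) 0.05979280232544303
15555 [ 0.453067   -0.24674103] [0.65691472 0.21445687]
stop 0.071 [ 0.51449311 -0.20790566  0.068     ] [ 0.51482551 -0.23404814  0.018     ]
```

```bash
echo '[[0.04,[0.0286,0.0114,0],0.007],[0.04,[0.0286,0.0114,0],0],[0.04,[0.0286,0.0114,0],0],[0.04,[0.0286,0.0114,0],0],[0.04,[0.0286,0.0114,0],0],[0.04,[0.0286,0.0114,0],0],[0.04,[0.0286,0.0114,0],0],[0.04,[0.0286,0.0114,0],0],[0.04,[0,0,0.034],0],[0.04,[0,0,0.034],0],[0.04,[0,0,0.034],0],[0.04,[0,0,0.034],0],[0.04,[0,0,0.034],0],[0.04,[0,0,0],0]]' > path.dat && python3 -m inch path.dat; python3 - <<'E'
from h import *
s=sensors.read_state(); p=s["tool_pos"]; ex=np.array([-.134,-.991]); ey=np.array([.991,-.134]); d=p[:2]-[.6115,.093]
print(p,np.degrees(yaw_of(s)),"rel block x,y",d@ex,d@ey,s["force"])
E
```

```text
t: 4.05
tool_pos: [0.6203, 0.1805, 0.2077]
orientation: [-2.369, -2.056, 0.015]
force: [-0.2, 0.2, -0.6]
opening: 0.0399
gripper_force: 0.0
[0.62033585 0.18045422 0.20773151] 81.91222291636822 rel block x,y -0.0878511399964469 -0.0029625368582316463 [-0.18873428  0.20434274 -0.59543264]
```

```bash
echo '[[0.04,[-0.01,0.003,0],0],[0.04,[-0.01,0,0],0],[0.04,[-0.007,0,0],0],[0.04,[-0.005,0,0],0],[0.04,[-0.005,0,0],0],[0.04,[-0.005,0,0],0],[0.04,[-0.005,0,0],0],[0.04,[-0.005,0,0],0]]' > path.dat && python3 -m inch path.dat; echo '[[0.04,[-0.005,0,0],0],[0.04,[-0.005,0,0],0],[0.04,[-0.005,0,0],0],[0.04,[-0.005,0,0],0],[0.04,[0,0,0],0]]' > path.dat && python3 -m inch path.dat; python3 - <<'E'
from h import *
c=read_camera("scene"); cv2.imwrite("pics/s2.png",cv2.convertScaleAbs(cv2.resize(c["image"][100:260,120:330,::-1],None,fx=3,fy=3),alpha=1.4))
E
```

```text
t: 4.85
tool_pos: [0.6197, 0.1291, 0.2149]
orientation: [2.368, 2.064, 0.001]
force: [0.4, 2.4, 1.5]
opening: 0.0399
gripper_force: 0.9
t: 5.35
tool_pos: [0.6168, 0.1085, 0.2144]
orientation: [2.369, 2.063, -0.001]
force: [-0.1, 0.2, -0.5]
opening: 0.0399
gripper_force: 0.2
```

View pics/s2.png

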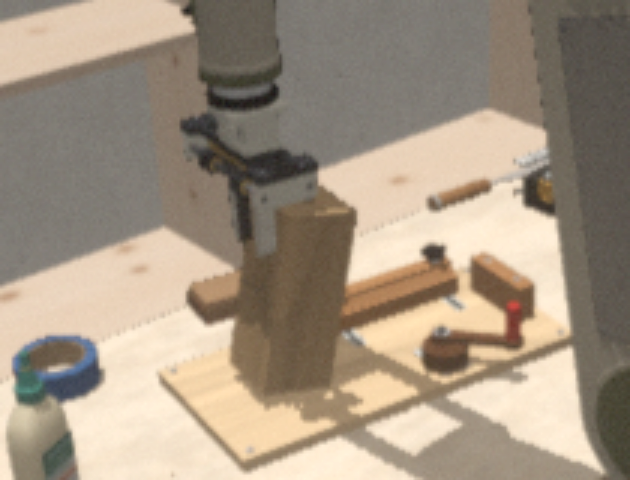

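The picture shows the block tilting cleanly about its front foot edge, at roughly 12° and without twisting. I'll keep pushing.

```bash
echo '[[0.04,[-0.006,0,0],0],[0.04,[-0.006,0,0],0],[0.04,[-0.006,0,0],0],[0.04,[-0.006,0,0],0],[0.04,[-0.005,0,0],0],[0.04,[-0.004,0,0],0],[0.04,[-0.003,0,0],0]]' > path.dat && python3 -m inch path.dat; python3 - <<'E'
from h import *
c=read_camera("top"); W=world(c); z=W[...,2]; m=(z>.09)&(z<.2); m[:140]=0;m[205:]=0;m[:,200:330]; print(m[:,200:330].sum(), sensors.read_state()["force"])
E
echo '[[0.04,[-0.003,0,0],0],[0.04,[-0.003,0,0],0],[0.04,[-0.003,0,0],0],[0.04,[0,0,0],0]]' > path.dat && python3 -m inch path.dat; echo '[[0.04,[0,0,0],0],[0.04,[0,0,0],0],[0.04,[0,0,0],0]]' > path.dat && python3 -m inch path.dat; python3 - <<'E'
from h import *
c=read_camera("scene"); W=world(c); cv2.imwrite("pics/s3.png",cv2.convertScaleAbs(cv2.resize(c["image"][100:260,120:330,::-1],None,fx=3,fy=3),alpha=1.4))
E
```

```text
t: 6.1
tool_pos: [0.612, 0.0732, 0.2146]
orientation: [2.369, 2.064, -0.0]
force: [-0.5, -0.5, 0.2]
opening: 0.0398
gripper_force: 0.0
68 [-0.34021828  0.58483327  0.57468862]
t: 6.55
tool_pos: [0.6108, 0.0645, 0.2146]
orientation: [2.369, 2.064, -0.0]
force: [0.7, 0.9, -0.0]
opening: 0.0397
gripper_force: 0.0
t: 6.85
tool_pos: [0.6108, 0.065, 0.2146]
orientation: [-2.368, -2.064, -0.0]
force: [-0.6, -0.3, -0.6]
opening: 0.0402
gripper_force: 0.0
```

View pics/s3.png

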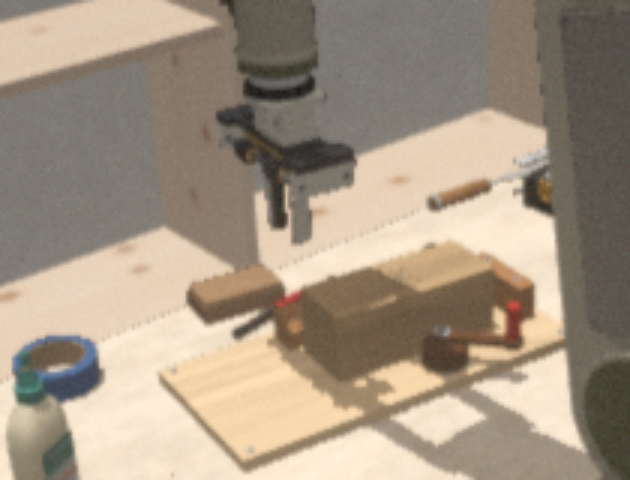

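The block now lies on the board along the fence, pointing at the stop. Next I measure its pose.

```bash
echo '[[0.04,[0.025,0,0],0],[0.04,[0.025,0,0],0],[0.04,[0,0,0.03],0],[0.04,[0,0,0.03],0]]' > path.dat && python3 -m inch path.dat; cat >> h.py <<'E'
ex=np.array([-.134,-.991]); ey=np.array([.991,-.134]); BO=np.array([.5182,-.0777])  # bolt = origin
def jig(p): d=np.asarray(p)[...,:2]-BO; return np.stack([d@ex,d@ey],-1)
def blk(n="scene"):
    c=read_camera(n); W=world(c); J=jig(W); z=W[...,2]
    m=(z>.1)&(z<.113)&(J[...,1]>.0)&(J[...,1]<.16)&(abs(J[...,0])<.25)
    n_,l,st,_=cv2.connectedComponentsWithStats(m.astype(np.uint8)); m=l==1+st[1:,4].argmax()
    r=cv2.minAreaRect(J[m].astype(np.float32)); print(n,m.sum(),"blk jig rect",r,"pct x",np.percentile(J[m][:,0],[1,99]).round(4),"y",np.percentile(J[m][:,1],[1,99]).round(4),"z",np.median(z[m]))
    s=(z>.055)&(z<.072)&(J[...,0]>.09)&(J[...,0]<.2)&(J[...,1]>.0)&(J[...,1]<.12)
    print("stop pct x",np.percentile(J[s][:,0],[2,5,50,95,98]).round(4) if s.sum() else None)
    return c
E
python3 - <<'E'
from h import *
blk(); c=blk("top"); s=sensors.read_state(); print(s["tool_pos"],jig(s["tool_pos"]))
E
```

```text
t: 7.3
tool_pos: [0.6188, 0.1155, 0.1554]
orientation: [2.365, 2.065, 0.004]
force: [-0.7, -1.1, -0.2]
opening: 0.0398
gripper_force: 0.0
scene 794 blk jig rect ((-0.01688338816165924, 0.06498970836400986), (0.0953146442770958, 0.22129493951797485), 87.72801971435547) pct x [-0.1248  0.0898] y [0.0175 0.1095] z 0.10560572383862668
stop pct x [0.1248 0.1261 0.1377 0.1514 0.1535]
top 1538 blk jig rect ((-0.01634516566991806, 0.06557420641183853), (0.08950739353895187, 0.21942907571792603), 88.68317413330078) pct x [-0.1239  0.0907] y [0.0211 0.1092] z 0.10721703199367408
stop pct x [0.1259 0.1264 0.138  0.1506 0.1514]
[0.61439671 0.11439717 0.14935072] [-0.20325865  0.06958992]
```

```bash
echo '[[0.04,[0,-0.004,0.028],0],[0.04,[0,0,0.028],0],[0.04,[0,0,0.024],0],[0.04,[-0.02,0,0],0],[0.04,[-0.02,0,0],0],[0.04,[-0.01,0,0],0],[0.04,[-0.005,0,0],0],[0.04,[-0.005,0,0],0],[0.04,[-0.004,0,0],0]]' > path.dat && python3 -m inch path.dat; echo '[[0.04,[-0.004,0,0],0],[0.04,[-0.004,0,0],0],[0.04,[-0.004,0,0],0]]' > path.dat && python3 -m inch path.dat; python3 -c "
from h import *
s=sensors.read_state(); print(jig(s['tool_pos']),s['force'][:2]@ex)"
```

```text
t: 8.3
tool_pos: [0.6053, 0.0516, 0.0752]
orientation: [2.368, 2.064, 0.001]
force: [0.3, -0.0, -1.0]
opening: 0.0397
gripper_force: 0.0
t: 8.6
tool_pos: [0.6034, 0.0403, 0.0749]
orientation: [-2.367, -2.064, -0.001]
force: [0.5, 5.6, 2.0]
opening: 0.0401
gripper_force: 2.3
[-0.12831512  0.06861759] -5.57470053429906
```

```bash
echo '[[0.04,[-0.004,0,0],0],[0.04,[-0.004,0,0],0],[0.04,[-0.004,0,0],0],[0.04,[-0.004,0,0],0]]' > path.dat && python3 -m inch path.dat; echo '[[0.04,[-0.003,0,0],0],[0.04,[-0.002,0,0],0]]' > path.dat && python3 -m inch path.dat;echo '[[0.04,[-0.002,0,0],0]]' > path.dat && python3 -m inch path.dat; python3 -c "
from h import *
s=sensors.read_state(); print(jig(s['tool_pos']),s['force'][:2]@ex); blk()"
```

```text
t: 9.0
tool_pos: [0.6013, 0.0236, 0.0749]
orientation: [2.368, 2.064, 0.001]
force: [1.0, 4.7, 3.0]
opening: 0.04
gripper_force: 2.6
t: 9.2
tool_pos: [0.6006, 0.0186, 0.0749]
orientation: [2.368, 2.064, 0.001]
force: [0.7, 4.8, 2.9]
opening: 0.0401
gripper_force: 2.6
t: 9.3
tool_pos: [0.6004, 0.0167, 0.0749]
orientation: [2.368, 2.064, 0.001]
force: [0.4, 5.7, 2.5]
opening: 0.0401
gripper_force: 2.6
[-0.10457365  0.06876899] -5.6985575287818495
scene 543 blk jig rect ((0.0066672638058662415, 0.06622019410133362), (0.09565671533346176, 0.24343432486057281), 89.95378112792969) pct x [-0.1106  0.124 ] y [0.02   0.1105] z 0.10537620680761488
stop pct x [0.0933 0.0971 0.1305 0.1493 0.1513]
```

```bash
echo '[[0.04,[-0.002,0,0],0]]' > path.dat && python3 -m inch path.dat; echo '[[0.04,[-0.0015,0,0],0]]' > path.dat && python3 -m inch path.dat; echo '[[0.04,[-0.001,0,0],0]]' > path.dat && python3 -m inch path.dat
```

```text
t: 9.45
tool_pos: [0.6001, 0.0149, 0.0749]
orientation: [2.368, 2.064, 0.001]
force: [0.5, 6.1, 4.4]
opening: 0.0399
gripper_force: 3.3
t: 9.55
tool_pos: [0.6002, 0.0149, 0.0749]
orientation: [-2.367, -2.063, -0.004]
force: [3.6, 17.3, 3.0]
opening: 0.0401
gripper_force: 8.8
t: 9.65
tool_pos: [0.6003, 0.0148, 0.075]
orientation: [-2.367, -2.063, -0.006]
force: [4.9, 19.4, 2.7]
opening: 0.0406
gripper_force: 10.1
```

```bash
echo '[[0.04,[-0.001,0,0],0]]' > path.dat && python3 -m inch path.dat; echo '[[0.04,[-0.001,0,0],0]]' > path.dat && python3 -m inch path.dat
```

```text
t: 9.75
tool_pos: [0.6003, 0.0148, 0.0751]
orientation: [-2.366, -2.063, -0.008]
force: [6.0, 23.0, 2.8]
opening: 0.0399
gripper_force: 12.2
t: 9.85
tool_pos: [0.6004, 0.0148, 0.0752]
orientation: [-2.365, -2.063, -0.01]
force: [5.9, 28.3, 2.7]
opening: 0.0399
gripper_force: 14.3
```

The block stopped moving while the force climbed to 28 N, so it is firmly home. Now I retreat and go over the cam grip.

```bash
echo '[[0.04,[0.025,0,0],0],[0.04,[0.025,0,0],0],[0.04,[0,0,-0.035],0],[0.04,[0,0,-0.035],0],[0.04,[0,0,-0.03],0],[0.04,[-0.03,-0.0184,0],0],[0.04,[-0.03,-0.0184,0],0],[0.04,[-0.03,-0.0184,0],0],[0.04,[-0.03,-0.0184,0],0],[0.04,[-0.03,-0.0184,0],0],[0.04,[-0.03,-0.0184,0],0],[0.04,[-0.03,-0.0184,0],0],[0.04,[0,0,0],0.136],[0.04,[0,0,0],0.136],[0.04,[0,0,0],0.136],[0.04,[0,0,0],0.136],[0.04,[0,0,0],0.136],[0.04,[0,0,0],0.136],[0.04,[0,0,0],0]]' > path.dat && python3 -m inch path.dat; python3 - <<'E'
from h import *
s=sensors.read_state(); y=yaw_of(s); p=s["tool_pos"]; print(p,np.degrees(y),s["q"])
c=blk("top"); im=c["image"].astype(int); red=(im[...,0]>1.8*im[...,1])&(im[...,0]>70); red[:200]=0;red[232:]=0;red[:,:270]=0;red[:,310:]=0; v,u=np.nonzero(red); print(len(u),u.mean() if len(u) else 0)
c=read_camera("wrist"); np.savez("w2.npz",**c); im=c["image"].astype(int); W=world(c)
red=(im[...,0]>1.8*im[...,1])&(im[...,0]>1.8*im[...,2])&(im[...,0]>60); d=np.linalg.norm(W[...,:2]-[.4515,-.1255],axis=-1); k=red&(d<.04)&(W[...,2]>.05); v,u=np.nonzero(k); print("red",len(u),u.min(),u.max(),v.min(),v.max(),W[k].mean(0),np.percentile(W[k],[5,95],axis=0))
t=k&(W[...,2]>.097); print("grip top",t.sum(),W[t].mean(0), "to go",tool(np.r_[W[t].mean(0)[:2]-p[:2],.078-p[2]],y))
cv2.imwrite("pics/w2.png",c["image"][:,:,::-1])
E
```

```text
t: 11.75
tool_pos: [0.4492, -0.1312, 0.1741]
orientation: [2.994, 0.951, -0.002]
force: [1.3, 1.1, 1.5]
opening: 0.0401
gripper_force: 0.0
[ 0.4491524  -0.13116477  0.17413349] 35.23235943176708 [-3.92806629e-01 -1.98515072e-01  1.91699543e+00 -1.24386647e-03
  1.42412553e+00  5.63251590e-01]
top 1470 blk jig rect ((0.01611337810754776, 0.06772101670503616), (0.08964743465185165, 0.21997644007205963), 89.42941284179688) pct x [-0.0914  0.1228] y [0.0245 0.1113] z 0.10728900686700443
stop pct x [0.1319 0.1323 0.1414 0.1511 0.1516]
0 0
red 481 248 268 182 211 [ 0.45440101 -0.12752167  0.09453628] [[ 0.44605584 -0.1352603   0.06883281]
 [ 0.4603395  -0.12069411  0.10240337]]
grip top 323 [ 0.45266212 -0.1285811   0.10121883] to go [ 0.0044 -0.0001  0.0961]
```

View pics/w2.png

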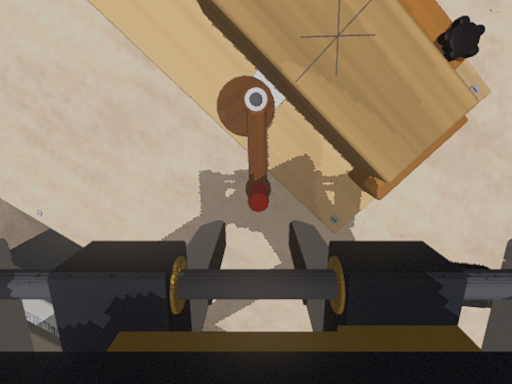

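The view shows the bolt at (256,99) and the grip top at (258,202), centred between the fingers. The block is seated against the stop, and there's clearance on both sides for the fingers to come down.

```bash
echo '[[0.04,[0.0044,0,0.03],0],[0.04,[0,0,0.03],0],[0.04,[0,0,0.02],0],[0.04,[0,0,0.016],0],[0.04,[0,0,0],0]]' > path.dat && python3 -m inch path.dat && echo '[[0.024,[0,0,0],0],[0.024,[0,0,0],0]]' > path.dat && python3 -m inch path.dat 5 && echo '[[0.024,[0.0002,-0.005,0],0.05],[0.024,[0.0004,-0.0085,0],0.1],[0.024,[0.0004,-0.0085,0],0.1]]' > path.dat && python3 -m inch path.dat; python3 - <<'E'
from h import *
c=dict(np.load("w2.npz")); print("bolt",ray(c,256,99,.063),world(c)[97:102,254:259,2].mean())
s=sensors.read_state(); y=yaw_of(s); print(s["tool_pos"],np.degrees(y),jig(s["tool_pos"]))
E
```

```text
t: 12.35
tool_pos: [0.4512, -0.1274, 0.076]
orientation: [-2.989, -0.959, 0.007]
force: [-0.6, -0.6, -0.9]
opening: 0.0401
gripper_force: 0.0
t: 12.55
tool_pos: [0.4542, -0.1284, 0.0799]
orientation: [2.991, 0.956, 0.002]
force: [1.1, 0.7, 0.3]
opening: 0.0283
gripper_force: 0.0
t: 12.85
tool_pos: [0.4439, -0.1093, 0.0803]
orientation: [3.087, 0.569, 0.003]
force: [0.3, -1.9, -0.3]
opening: 0.0243
gripper_force: 0.9
bolt [ 0.51954476 -0.07894842  0.063     ] 0.06279053366037357
[ 0.44391982 -0.10934275  0.08026964] 20.871647281692614 [ 0.04131151 -0.06937153]
```

```bash
cat >> h.py <<'E'
def st():
    s=sensors.read_state(); d=s["tool_pos"][:2]-[.5195,-.0789]; a=np.arctan2(d[1],d[0]); th=(np.radians(-127.7)-a)%(2*np.pi)
    t=np.array([np.sin(a),-np.cos(a)]); f=s["force"][:2]
    print("t",s["t"],"r",round(np.hypot(*d),4),"theta",round(th,3),"resist tangential",round(-f@t,2),"radial",round(f@d/np.hypot(*d),2),"yaw-leverdir err deg",round(np.degrees((yaw_of(s)-a)%(2*np.pi)-np.pi),1),"q6",round(s["q"][5],2))
E
echo '[[0.024,[-0.0005,-0.0085,0],0.1],[0.024,[-0.0005,-0.0085,0],0.1],[0.024,[0,-0.0085,0],0.1],[0.024,[0,-0.0085,0],0.1]]' > path.dat && python3 -m inch path.dat; python3 -c "from h import *;st()"; echo '[[0.024,[0,-0.0085,0],0.1],[0.024,[0,-0.0085,0],0.1],[0.024,[0,-0.0085,0],0.1]]' > path.dat && python3 -m inch path.dat;python3 -c "from h import *;st()"
```

```text
t: 13.25
tool_pos: [0.4359, -0.0763, 0.0803]
orientation: [3.14, -0.056, 0.005]
force: [0.2, -1.2, -0.6]
opening: 0.0238
gripper_force: 0.8
t 13.25 r 0.0836 theta 0.944 resist tangential 1.22 radial -0.27 yaw-leverdir err deg -0.3 q6 1.32
t: 13.55
tool_pos: [0.4393, -0.0511, 0.0803]
orientation: [3.097, -0.524, 0.005]
force: [0.1, -2.5, -0.6]
opening: 0.0242
gripper_force: 1.1
t 13.55 r 0.0848 theta 1.247 resist tangential 2.32 radial -0.91 yaw-leverdir err deg -0.1 q6 1.68
```

```bash
for i in 1 2; do :; done; echo '[[0.024,[0.0002,-0.005,0],0.06],[0.024,[0.0002,-0.005,0],0.06]]' > path.dat && python3 -m inch path.dat>/dev/null; python3 -c "from h import *;st()"; echo '[[0.024,[0.0002,-0.004,0],0.05]]' > path.dat && python3 -m inch path.dat>/dev/null;python3 -c "from h import *;st()"; echo '[[0.024,[0.0001,-0.003,0],0.035]]' > path.dat && python3 -m inch path.dat>/dev/null;python3 -c "from h import *;st()"; echo '[[0.024,[0.0001,-0.003,0],0.035]]' > path.dat && python3 -m inch path.dat>/dev/null;python3 -c "from h import *;st()"
```

```text
t 13.75 r 0.085 theta 1.362 resist tangential 4.01 radial -1.54 yaw-leverdir err deg -0.3 q6 1.82
t 13.85 r 0.0849 theta 1.409 resist tangential 3.46 radial -0.49 yaw-leverdir err deg -0.4 q6 1.87
t 13.95 r 0.0849 theta 1.443 resist tangential 3.18 radial -0.29 yaw-leverdir err deg -0.4 q6 1.92
t 14.05 r 0.085 theta 1.478 resist tangential 4.06 radial 0.27 yaw-leverdir err deg -0.4 q6 1.96
```

```bash
echo '[[0.024,[0.0001,-0.003,0],0.035]]' > path.dat && python3 -m inch path.dat>/dev/null;python3 -c "from h import *;st()"; echo '[[0.024,[0.0001,-0.003,0],0.035]]' > path.dat && python3 -m inch path.dat>/dev/null;python3 -c "from h import *;st()";  echo '[[0.024,[0.0001,-0.0025,0],0.03]]' > path.dat && python3 -m inch path.dat>/dev/null;python3 -c "from h import *;st()"
```

```text
t 14.15 r 0.0849 theta 1.513 resist tangential 3.41 radial 1.1 yaw-leverdir err deg -0.5 q6 2.0
t 14.25 r 0.0849 theta 1.547 resist tangential 2.6 radial 1.05 yaw-leverdir err deg -0.5 q6 2.04
t 14.35 r 0.0849 theta 1.577 resist tangential 3.48 radial 0.24 yaw-leverdir err deg -0.5 q6 2.07
```

```bash
echo '[[0.024,[0.0001,-0.0025,0],0.03]]' > path.dat && python3 -m inch path.dat>/dev/null;python3 -c "from h import *;st()"; echo '[[0.024,[0.0001,-0.0025,0],0.03]]' > path.dat && python3 -m inch path.dat>/dev/null;python3 -c "from h import *;st()"; echo '[[0.024,[0.0001,-0.0025,0],0.03]]' > path.dat && python3 -m inch path.dat>/dev/null;python3 -c "from h import *;st()"
```

```text
t 14.45 r 0.0849 theta 1.606 resist tangential 2.53 radial 1.18 yaw-leverdir err deg -0.5 q6 2.11
t 14.55 r 0.0849 theta 1.635 resist tangential 3.24 radial 2.34 yaw-leverdir err deg -0.6 q6 2.14
t 14.65 r 0.0848 theta 1.665 resist tangential 4.06 radial 1.78 yaw-leverdir err deg -0.6 q6 2.18
```

```bash
echo '[[0.024,[0.0001,-0.0025,0],0.03]]' > path.dat && python3 -m inch path.dat>/dev/null;python3 -c "from h import *;st()"; echo '[[0.024,[0.0001,-0.0025,0],0.03]]' > path.dat && python3 -m inch path.dat>/dev/null;python3 -c "from h import *;st(); blk('top')"
```

```text
t 14.75 r 0.0848 theta 1.694 resist tangential 3.25 radial 0.63 yaw-leverdir err deg -0.7 q6 2.21
t 14.85 r 0.0847 theta 1.723 resist tangential 4.39 radial 3.08 yaw-leverdir err deg -0.7 q6 2.25
top 1539 blk jig rect ((0.01535731554031372, 0.07284606993198395), (0.08944494277238846, 0.219943106174469), 88.6312484741211) pct x [-0.0922  0.1226] y [0.0285 0.1165] z 0.10711777415303152
stop pct x [0.1186 0.1271 0.1408 0.1507 0.1517]
```

```bash
echo '[[0.024,[0.0001,-0.0025,0],0.025]]' > path.dat && python3 -m inch path.dat>/dev/null;python3 -c "from h import *;st()"; echo '[[0.024,[0.0001,-0.0025,0],0.025]]' > path.dat && python3 -m inch path.dat>/dev/null;python3 -c "from h import *;st()"
```

```text
t 15.0 r 0.0848 theta 1.752 resist tangential 5.18 radial 0.43 yaw-leverdir err deg -0.5 q6 2.27
t 15.1 r 0.0848 theta 1.782 resist tangential 3.96 radial 1.34 yaw-leverdir err deg -0.2 q6 2.3
```

```bash
echo '[[0.024,[0.0001,-0.0025,0],0.025]]' > path.dat && python3 -m inch path.dat>/dev/null;python3 -c "from h import *;st()"; echo '[[0.024,[0.0001,-0.002,0],0.02]]' > path.dat && python3 -m inch path.dat>/dev/null;python3 -c "from h import *;st()"
```

```text
t 15.2 r 0.0848 theta 1.813 resist tangential 4.6 radial 1.96 yaw-leverdir err deg 0.1 q6 2.33
t 15.3 r 0.0848 theta 1.838 resist tangential 4.46 radial 1.35 yaw-leverdir err deg 0.3 q6 2.36
```

```bash
echo '[[0.024,[0.0001,-0.002,0],0.015]]' > path.dat && python3 -m inch path.dat>/dev/null;python3 -c "from h import *;st()"; echo '[[0.024,[0.0001,-0.002,0],0.015]]' > path.dat && python3 -m inch path.dat>/dev/null;python3 -c "from h import *;st()"
```

```text
t 15.4 r 0.0848 theta 1.86 resist tangential 3.74 radial 2.05 yaw-leverdir err deg 0.8 q6 2.37
t 15.5 r 0.085 theta 1.88 resist tangential 9.22 radial 2.86 yaw-leverdir err deg 1.1 q6 2.39
```

```bash
echo '[[0.024,[0.0001,-0.002,0],0.015]]' > path.dat && python3 -m inch path.dat>/dev/null;python3 -c "from h import *;st()"; echo '[[0.024,[0.0001,-0.002,0],0.015]]' > path.dat && python3 -m inch path.dat>/dev/null;python3 -c "from h import *;st()"
```

```text
t 15.6 r 0.0852 theta 1.894 resist tangential 10.11 radial 0.93 yaw-leverdir err deg 1.1 q6 2.41
t 15.7 r 0.0851 theta 1.915 resist tangential 9.71 radial 0.69 yaw-leverdir err deg 1.4 q6 2.43
```

```bash
echo '[[0.024,[0,0,0],0]]' > path.dat && python3 -m inch path.dat>/dev/null;python3 -c "from h import *;st()";echo '[[0.024,[0,0,0],0]]' > path.dat && python3 -m inch path.dat>/dev/null;python3 -c "from h import *;st(); blk('top')"
```

```text
t 15.8 r 0.0851 theta 1.916 resist tangential 10.33 radial 0.64 yaw-leverdir err deg 1.4 q6 2.43
t 15.9 r 0.0851 theta 1.914 resist tangential 9.3 radial 1.23 yaw-leverdir err deg 1.4 q6 2.43
top 1545 blk jig rect ((0.016367554664611816, 0.07505016773939133), (0.08928892016410828, 0.21987295150756836), 89.71996307373047) pct x [-0.0912  0.1234] y [0.0311 0.1183] z 0.10732210683068653
stop pct x [0.1176 0.1278 0.1409 0.1508 0.1516]
```

```bash
echo '[[0.024,[0,-0.0008,0],0]]' > path.dat && python3 -m inch path.dat>/dev/null;python3 -c "from h import *;st()";echo '[[0.024,[0,0,0],0]]' > path.dat && python3 -m inch path.dat>/dev/null;python3 -c "from h import *;st()"
```

```text
t 16.05 r 0.0852 theta 1.922 resist tangential 9.12 radial 1.13 yaw-leverdir err deg 1.8 q6 2.43
t 16.15 r 0.0851 theta 1.923 resist tangential 10.04 radial 0.97 yaw-leverdir err deg 1.9 q6 2.43
```

```bash
echo '[[0.024,[0,-0.0008,0],0]]' > path.dat && python3 -m inch path.dat 30;python3 -c "from h import *;st()"
```

```text
t: 16.25
tool_pos: [0.4736, -0.0065, 0.0773]
orientation: [2.77, -1.473, -0.008]
force: [-14.7, -7.2, 2.9]
opening: 0.0255
gripper_force: 7.9
t 16.25 r 0.0857 theta 1.919 resist tangential 16.29 radial 1.74 yaw-leverdir err deg 1.6 q6 2.43
```

```bash
echo '[[0.024,[0,0.001,0],0]]' > path.dat && python3 -m inch path.dat 30|egrep 'open|grip';python3 -c "from h import *;st()"; echo '[[0.024,[0,0.001,0],0]]' > path.dat && python3 -m inch path.dat|egrep 'open|grip';python3 -c "from h import *;st()"; echo '[[0.024,[0,0.001,0],0]]' > path.dat && python3 -m inch path.dat|egrep 'open|grip';python3 -c "from h import *;st()"
```

```text
opening: 0.0247
gripper_force: 5.8
t 16.35 r 0.0854 theta 1.911 resist tangential 11.48 radial 0.17 yaw-leverdir err deg 1.2 q6 2.43
opening: 0.0243
gripper_force: 4.5
t 16.45 r 0.0852 theta 1.905 resist tangential 9.73 radial 0.43 yaw-leverdir err deg 0.8 q6 2.43
opening: 0.024
gripper_force: 3.5
t 16.55 r 0.085 theta 1.9 resist tangential 7.04 radial -0.25 yaw-leverdir err deg 0.5 q6 2.42
```

```bash
echo '[[0.024,[0,0.001,0],0]]' > path.dat && python3 -m inch path.dat|egrep 'open|grip';python3 -c "from h import *;st()"; echo '[[0.024,[0,0.001,0],0],[0.024,[0,0.002,0],0],[0.024,[0,0.002,0],0]]' > path.dat && python3 -m inch path.dat|egrep 'open|grip';python3 -c "from h import *;st()"; echo '[[0.024,[0,0.001,0],0]]' > path.dat && python3 -m inch path.dat|egrep 'open|grip';python3 -c "from h import *;st()"; echo '[[0.024,[0,0.001,0],0]]' > path.dat && python3 -m inch path.dat|egrep 'open|grip';python3 -c "from h import *;st()"
```

```text
opening: 0.024
gripper_force: 2.5
t 16.65 r 0.0847 theta 1.894 resist tangential 5.65 radial -0.22 yaw-leverdir err deg 0.2 q6 2.42
opening: 0.0239
gripper_force: 0.0
t 16.95 r 0.0845 theta 1.851 resist tangential -0.41 radial 0.1 yaw-leverdir err deg -2.2 q6 2.42
opening: 0.0241
gripper_force: 0.0
t 17.05 r 0.0846 theta 1.836 resist tangential -1.62 radial -0.09 yaw-leverdir err deg -3.1 q6 2.41
opening: 0.0238
gripper_force: 0.0
t 17.15 r 0.0847 theta 1.823 resist tangential 0.3 radial -0.22 yaw-leverdir err deg -3.9 q6 2.41
```

```bash
echo '[[0.024,[0,0.001,0],0]]' > path.dat && python3 -m inch path.dat|egrep 'open|grip';python3 -c "from h import *;st()"; echo '[[0.024,[0,0.001,0],0]]' > path.dat && python3 -m inch path.dat|egrep 'open|grip';python3 -c "from h import *;st()"; echo '[[0.024,[0,0.001,0],0]]' > path.dat && python3 -m inch path.dat|egrep 'open|grip';python3 -c "from h import *;st()"
```

```text
opening: 0.0243
gripper_force: 0.0
t 17.25 r 0.0848 theta 1.809 resist tangential -1.15 radial 0.5 yaw-leverdir err deg -4.6 q6 2.41
opening: 0.0242
gripper_force: 0.7
t 17.35 r 0.0849 theta 1.798 resist tangential -0.33 radial -0.62 yaw-leverdir err deg -5.3 q6 2.41
opening: 0.0242
gripper_force: 0.9
t 17.45 r 0.0849 theta 1.789 resist tangential -1.17 radial 0.66 yaw-leverdir err deg -5.8 q6 2.41
```

```bash
echo '[[0.024,[0,0.001,0],0]]' > path.dat && python3 -m inch path.dat|egrep 'grip';python3 -c "from h import *;st()"; echo '[[0.024,[0,0.001,0],0]]' > path.dat && python3 -m inch path.dat|egrep 'grip';python3 -c "from h import *;st()"; echo '[[0.024,[0,0.001,0],0]]' > path.dat && python3 -m inch path.dat|egrep 'grip';python3 -c "from h import *;st()"
```

```text
gripper_force: 0.7
t 17.55 r 0.085 theta 1.776 resist tangential -1.38 radial 0.35 yaw-leverdir err deg -6.5 q6 2.41
gripper_force: 0.7
t 17.65 r 0.0853 theta 1.763 resist tangential -1.24 radial -0.43 yaw-leverdir err deg -7.3 q6 2.4
gripper_force: 0.7
t 17.75 r 0.0854 theta 1.75 resist tangential -1.34 radial -1.25 yaw-leverdir err deg -8.0 q6 2.4
```

```bash
echo '[[0.024,[0,-0.003,0],0],[0.024,[0,-0.003,0],0],[0.024,[0,-0.0015,0],0]]' > path.dat && python3 -m inch path.dat|egrep 'open|grip';python3 -c "from h import *;st()"; echo '[[0.024,[0,-0.001,0],0]]' > path.dat && python3 -m inch path.dat|egrep 'open|grip';python3 -c "from h import *;st()"; echo '[[0.024,[0,-0.001,0],0]]' > path.dat && python3 -m inch path.dat|egrep 'open|grip';python3 -c "from h import *;st()"
```

```text
opening: 0.0238
gripper_force: 0.8
t 18.05 r 0.085 theta 1.836 resist tangential 1.89 radial 0.66 yaw-leverdir err deg -3.1 q6 2.41
opening: 0.0242
gripper_force: 0.8
t 18.15 r 0.085 theta 1.847 resist tangential 1.08 radial 1.27 yaw-leverdir err deg -2.5 q6 2.42
opening: 0.024
gripper_force: 1.7
t 18.25 r 0.085 theta 1.856 resist tangential 3.12 radial 1.56 yaw-leverdir err deg -1.9 q6 2.42
```

```bash
echo '[[0.024,[0,-0.001,0],0]]' > path.dat && python3 -m inch path.dat|egrep 'open|grip';python3 -c "from h import *;st()"; echo '[[0.024,[0,-0.001,0],0]]' > path.dat && python3 -m inch path.dat|egrep 'open|grip';python3 -c "from h import *;st()"
```

```text
opening: 0.0246
gripper_force: 2.7
t 18.35 r 0.0852 theta 1.864 resist tangential 5.11 radial 2.78 yaw-leverdir err deg -1.5 q6 2.42
opening: 0.024
gripper_force: 3.5
t 18.45 r 0.0853 theta 1.871 resist tangential 6.22 radial 2.22 yaw-leverdir err deg -1.1 q6 2.42
```

```bash
echo '[[0.024,[0,-0.001,0],0]]' > path.dat && python3 -m inch path.dat|egrep 'open|grip';python3 -c "from h import *;st()"; echo '[[0.024,[0,0,0],0]]' > path.dat && python3 -m inch path.dat|egrep 'open|grip';python3 -c "from h import *;st()"
```

```text
opening: 0.024
gripper_force: 4.2
t 18.55 r 0.0854 theta 1.878 resist tangential 8.52 radial 2.24 yaw-leverdir err deg -0.7 q6 2.42
opening: 0.0243
gripper_force: 3.7
t 18.65 r 0.0855 theta 1.877 resist tangential 7.04 radial 3.09 yaw-leverdir err deg -0.7 q6 2.42
```

```bash
echo '[[0.024,[0,-0.001,0],0]]' > path.dat && python3 -m inch path.dat|egrep 'open|grip';python3 -c "from h import *;st()"; echo '[[0.024,[0,-0.0007,0],0]]' > path.dat && python3 -m inch path.dat|egrep 'open|grip';python3 -c "from h import *;st()"; echo '[[0.024,[0,0,0],0]]' > path.dat && python3 -m inch path.dat|egrep 'open|grip';python3 -c "from h import *;st();blk('top')"
```

```text
opening: 0.0243
gripper_force: 5.1
t 18.75 r 0.0856 theta 1.884 resist tangential 9.83 radial 2.76 yaw-leverdir err deg -0.3 q6 2.42
opening: 0.0242
gripper_force: 5.4
t 18.85 r 0.0857 theta 1.89 resist tangential 9.45 radial 2.03 yaw-leverdir err deg -0.0 q6 2.42
opening: 0.0244
gripper_force: 5.1
t 18.95 r 0.0857 theta 1.889 resist tangential 10.44 radial 1.9 yaw-leverdir err deg -0.1 q6 2.42
top 1539 blk jig rect ((0.016275733709335327, 0.07460873574018478), (0.0894949808716774, 0.21967768669128418), 89.61277770996094) pct x [-0.0913  0.1237] y [0.0309 0.1184] z 0.10714788347891599
stop pct x [0.12   0.1267 0.1405 0.1504 0.1517]
```

10 N on the grip, and it holds there. Now I ease off, open the fingers and withdraw upwards.

```bash
echo '[[0.024,[0,0.003,0],0],[0.024,[0,0.003,0],0],[0.024,[0,0.001,0],0]]' > path.dat && python3 -m inch path.dat|egrep 'open|grip';python3 -c "from h import *;st()"; echo '[[0.045,[0,0,0],0],[0.045,[0,0,0],0],[0.045,[0,0,0],0],[0.045,[0,0,-0.02],0],[0.045,[0,0,-0.03],0],[0.045,[0,0,-0.04],0],[0.045,[0,0,-0.04],0],[0.045,[-0.03,0,-0.03],0],[0.045,[-0.03,0,0],0],[0.045,[-0.03,0,0],0],[0.045,[0,0,0],0]]' > path.dat && python3 -m inch path.dat; python3 - <<'E'
from h import *
blk("top"); blk("scene"); c=read_camera("wrist"); cv2.imwrite("pics/w3.png",c["image"][:,:,::-1])
s=read_camera("top"); cv2.imwrite("pics/t3.png",cv2.convertScaleAbs(cv2.resize(s["image"][130:235,120:390,::-1],None,fx=2.96,fy=2.96,interpolation=cv2.INTER_CUBIC),alpha=1.6))
E
```

```text
opening: 0.0238
gripper_force: 0.0
t 19.3 r 0.0845 theta 1.837 resist tangential 0.61 radial -0.17 yaw-leverdir err deg -3.0 q6 2.41
t: 20.4
tool_pos: [0.4169, 0.0653, 0.2392]
orientation: [-2.775, 1.47, -0.001]
force: [0.4, 0.5, 0.8]
opening: 0.0451
gripper_force: 0.0
top 1548 blk jig rect ((0.01642441749572754, 0.0752141922712326), (0.08969445526599884, 0.22004394233226776), 89.72116088867188) pct x [-0.0914  0.1235] y [0.0311 0.1182] z 0.10719413136930692
stop pct x [0.1261 0.1281 0.1405 0.1508 0.1515]
scene 654 blk jig rect ((0.017754308879375458, 0.07521519809961319), (0.22237469255924225, 0.09835757315158844), 0.9508453607559204) pct x [-0.0922  0.1233] y [0.0277 0.1198] z 0.10550480190236747
stop pct x [0.0935 0.096  0.1295 0.1512 0.152 ]
```

View pics/w3.png

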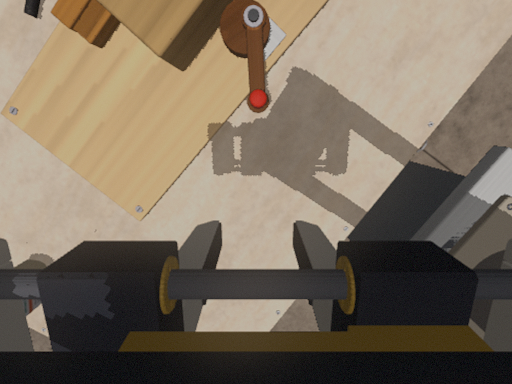

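View pics/t3.png

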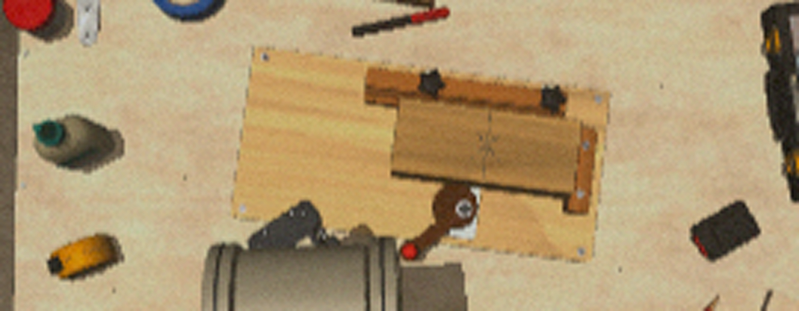

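The pictures show the block lying along the fence with its leading end against the stop at (578,150). The cam is pressed on its near side at (458,207), the lever is swung round with its grip at (410,250), the gripper is clear, and the bystanders haven't moved.

```bash
python3 -c "
from plant import robot; print(robot.close_job())"
```

```text
the job is handed in; nothing more can be done
None
```

I tipped the block, slid it home against the end stop (28 N push) and cam-clamped it along the fence at about 10 N on the grip, then let go and handed the job in; the first tightening briefly reached 16 N on the grip, so I loosened the lever slightly and re-tightened it to 10 N.

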